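# Snap the biscuit box shut

### The arm

A 7-joint arm with a two-finger parallel gripper is mounted at the origin on a cart in front of the work surface, level with it; the furniture and walls round the work are solid. World frame = base frame: x ahead of the robot, y to its left, z up, the work surface at z = 0. Lengths are in m, angles in rad, forces in N, time in s.
With the tool pointing down it reaches from about 0.4 to 0.875 m from the base axis. Payload 19.3 kg.
Tool frame: the origin (TCP) lies midway between the tips of the shut fingers; the grasp point (between the pads) lies 19 mm behind it; z points along the fingers, y is the line along which they close (so a half turn about z gives the same grasp; the last joint's range is limited). The gripper opens to 85 mm and grips with 20 to 120 N. Pads are 22 mm wide; open, the fingers measure 114 mm over their backs; the gripper's body (76 mm by 85 mm) begins 54 mm behind the grasp point. The pads swing forward as they close: fully open they stand 13 mm farther back than shut.
Start: joints at [1.261, 0.521, -0.036, 1.599, 0.021, 1.021, -0.113], TCP at [0.148, -0.607, 0.231] pointing down, gripper open.
Joint ranges: [-2.91, 2.91], [-0.3, 2.13], [-1.5, 1.42], [0.17, 2.43], [-1.26, 4.41], [0.16, 1.93], [-2.52, 2.52]. Speed limits (rad/s): [1.89, 1.89, 2.39, 2.39, 3.01, 3.01, 3.01].

### API

Orientations are given as [roll, pitch, yaw] about the fixed x, y, z axes, in that order (R = Rz(yaw) Ry(pitch) Rx(roll)).
In Python, from workcell import telemetry, grab_frame, calibration, bot, outline_of, landmark_of gives the robot as it stands. The module is installed in compiled form; this text tells all that it offers.
- The arm moves only by the shell command python3 -m inch 'ROWS' [FORCE]. ROWS is JSON, a list of rows, each a list of 7 numbers: the shift along the tool's x, y, z in m, then the turn, a rotation vector about the tool's x, y, z in rad, then the closure, from 0 (fully open) to 1 (shut). A call has 1 to 5 rows; each row shifts and turns the commanded pose from where the row before left it, along the tool's axes as they then stand; what a row does not reach is not made up. A row lasts 1/10 s, in which the tool goes at most 50 mm and 8.59 degrees, less where a joint would pass 70% of its speed; a pose out of reach is approached as far as the arm can. A call is refused whole if a number of a shift passes 0.05 or a number of a turn 0.15, either way. A call with a gripper value outside its range is refused whole. The fingers move at their own pace and stop on an object; FORCE is the grip in N (left out, the last holds). Time passes only in rows, so rows that do not move let the fingers close. It gives the time, the measured TCP pose, the force, the opening and the grip force at its end, in the units of the state.
- telemetry.observe(): the state, without advancing time (a new reading comes with each control period).
- grab_frame(name): name is "side" or "top"; returns the picture (480x640x3 uint8, red, green, blue); there is no depth.
- calibration(name): a dict with "fovy" (degrees; the focal length in pixels is half the picture's height over the tangent of half this angle, whatever the lens; pixels are square), "cx", "cy" (the principal point, pixels), "pose" (4x4, takes a point from camera to world coordinates). Camera axes: x right, y down, z forward; pixel columns grow to the right and rows downward; lengths in m; the calibration is good to about 2 mm. A picture is of the moment at which its call begins. calibration takes no time and is no camera call.
- bot.job_done(): hands the job in; it is judged then, once.
Trained networks look in the newest picture that a camera, given by its name, has taken for a name from the list of things; names that differ only in an ending like _2 or _b are one class to them, and where a whole thing is asked for, a point or a joint stands for the part that bears it (a point fixed in the world has none). Each returns a list of dicts, best first, with "score" (0 to 1); they miss things now and then, are a little off and sometimes report something else, mostly with a low value. They report only what shows in the picture. A call takes as long as a camera call.
- outline_of(label, camera): "region" (480x640 bool, what is visible of it) and "rect" ([left, top, right, bottom] in pixels, round what is visible of it).
- landmark_of(label, camera): "xy" ([column, row] in pixels: a listed point, or the origin of a listed thing).
The state is a dict: "clock": time; "qpos": joint angles; "qd": joint speeds; "joint_efforts": joint torques, N m; "position": TCP position; "tool_rot": TCP orientation; "force": force on the tool from outside, world axes, zero at the start; "moment": the same for the moment, N m; "grip_width": finger opening in m; "finger_force": force on a finger pad.
Only numpy, scipy, OpenCV 4.12 (cv2) and the standard library are available. Lean on these libraries where they do the work, as an engineer would, in place of code of your own. Each camera call takes 0.05 s, during which the arm holds its last target. There are 200 camera calls.

### The job

The blue lid lies on the glass biscuit box, but its four corners have sprung up. With your fingertips press each corner down until it snaps shut and stays flat, so that the lid is closed all round. Press firmly but without leaning heavily on the glass, leave the box standing where it is without picking it up, and leave the other things on the worktop alone.

Things in the scene. Friction and masses are not known exactly. Their poses are not given: they have to be found in the camera images.
- food_box: Loose glass box (0.75 kg) of biscuits with a blue press-on lid, 160 mm (along its x) x 120 mm, 14 mm corner radius; origin: centre of the underside, z up. The middle of the lid is seated and fixed: flat face 62 mm above the origin, low central panel 63 mm. Each corner, a triangle with 52 mm legs, bends on a crease across the corner, 60 mm above the origin, with the glass rim under it.
- lid_corner1 (a joint): Bend of the lid corner at the box's +x +y side, rad. 0: sprung up (tip about 9 mm higher than shut); 0.30: shut flat, a hard stop. Pressing down raises it. It resists with up to about 11 N at corner1_press, snaps over at about 0.22 and then stays shut by itself; let go before that and it springs up again.
- corner1_press (a point): Point to press on that corner's upper face, on the corner's diagonal, 20 mm outward from the crease (31 mm from crease to rounded tip); it moves with the corner: about 71 mm above the box's underside when up, 65 mm when shut. Its x axis runs outward along the diagonal.
- lid_corner2 (a joint): Bend of the lid corner at the box's -x +y side, rad. 0: sprung up (tip about 9 mm higher than shut); 0.30: shut flat, a hard stop. Pressing down raises it. It resists with up to about 11 N at corner2_press, snaps over at about 0.22 and then stays shut by itself; let go before that and it springs up again.
- corner2_press (a point): Point to press on that corner's upper face, on the corner's diagonal, 20 mm outward from the crease (31 mm from crease to rounded tip); it moves with the corner: about 71 mm above the box's underside when up, 65 mm when shut. Its x axis runs outward along the diagonal.
- lid_corner3 (a joint): Bend of the lid corner at the box's -x -y side, rad. 0: sprung up (tip about 9 mm higher than shut); 0.30: shut flat, a hard stop. Pressing down raises it. It resists with up to about 11 N at corner3_press, snaps over at about 0.22 and then stays shut by itself; let go before that and it springs up again.
- corner3_press (a point): Point to press on that corner's upper face, on the corner's diagonal, 20 mm outward from the crease (31 mm from crease to rounded tip); it moves with the corner: about 71 mm above the box's underside when up, 65 mm when shut. Its x axis runs outward along the diagonal.
- lid_corner4 (a joint): Bend of the lid corner at the box's +x -y side, rad. 0: sprung up (tip about 9 mm higher than shut); 0.30: shut flat, a hard stop. Pressing down raises it. It resists with up to about 11 N at corner4_press, snaps over at about 0.22 and then stays shut by itself; let go before that and it springs up again.
- corner4_press (a point): Point to press on that corner's upper face, on the corner's diagonal, 20 mm outward from the crease (31 mm from crease to rounded tip); it moves with the corner: about 71 mm above the box's underside when up, 65 mm when shut. Its x axis runs outward along the diagonal.
- lid_middle (a point): Centre of the lid's top face, 63 mm above the worktop. Room to work is tight: a wall cabinet hangs 0.47 m above the worktop from x = 0.60 m on (lean the tool back toward the robot at the far corners), a microwave as high on the right (x over 0.37, y below -0.22), a tall fridge stands left of the robot (y over 0.15, x below 0.06).
- salt: Bystander, not to be disturbed: grey metal salt shaker, 38 mm across, 88 mm tall; origin at the centre of its underside.
- tart: Bystander, not to be disturbed: shallow orange tart dish, 100 mm across, 31 mm tall; origin at the centre of its underside.
- sauce: Bystander, not to be disturbed: cream sauce jar with a yellow cap, 66 mm across, 104 mm tall; origin at the centre of its underside.
- spice: Bystander, not to be disturbed: spice jar with a green cap, 46 mm across, 106 mm tall; origin at the centre of its underside.
- tomato: Bystander, not to be disturbed: low tin with a green band, 75 mm across, 58 mm tall; origin at the centre of its underside.
- mug: Bystander, not to be disturbed: white mug with grey dots, 82 mm across (114 mm over the handle), 91 mm tall; origin at the centre of its underside.
- tea: Bystander, not to be disturbed: red carton of tea, 69 x 133 mm, 66 mm tall; origin at the centre of its underside.

How it is judged:
By the outcome, as a careful person would: the job done as asked, in the order asked, and still so for the second after the job is handed in, with the robot touching nothing.
It also fails if it takes over 42 s, if anything falls off the work surface, if the arm or the gripper's body presses on something with over 40 N, if the wrist force passes 120 N, or if a joint passes its speed limit or range.

## Working session

There is one attempt and no reset: what is moved stays moved. The work goes in short steps, Python scripts to look and compute and a shell command to move; the robot and the scene stay as the last step left them, time stands still between calls to the robot, and variables do not carry over. Pictures are saved under pics/ and viewed, at most 10 in all, crops included, and the job is handed in when it is done.

```bash
mkdir -p pics; cat > h.py <<'E'
import numpy as np, cv2
from workcell import telemetry, grab_frame, calibration, bot, outline_of, landmark_of
def ray(n,uv):
    c=calibration(n); f=240/np.tan(np.radians(c["fovy"])/2); P=np.array(c["pose"])
    d=P[:3,:3]@np.array([(uv[0]-c["cx"])/f,(uv[1]-c["cy"])/f,1]); return P[:3,3],d
def at_z(n,uv,z):
    o,d=ray(n,uv); return o+d*(z-o[2])/d[2]
def save(n,fn): 
    im=grab_frame(n); cv2.imwrite("pics/"+fn,im[:,:,::-1]); return im
E
python3 - <<'E'
from h import *
np.set_printoptions(precision=4,suppress=True)
for n in("top","side"):
    save(n,n+"0.png"); print(n,calibration(n)["pose"][:3] if 0 else np.array(calibration(n)["pose"])[:3].tolist())
    for l,z in [("food_box",0),("corner1_press",.071),("corner2_press",.071),("corner3_press",.071),("corner4_press",.071),("lid_middle",.063)]:
        for r in landmark_of(l,n)[:2]: print(n,l,round(r["score"],2),np.array(r["xy"]),at_z(n,r["xy"],z))
    for l in "salt tart sauce spice tomato mug tea".split():
        r=landmark_of(l,n)
        if r: print(n,l,round(r[0]["score"],2),np.array(r[0]["xy"]),at_z(n,r[0]["xy"],0))
s=telemetry.observe(); print(s)
E
```

```text
top [[0.020685356496956592, -0.9945960161836919, 0.10173927765677833, 0.48430513576854567], [-0.9996704835695545, -0.022122697828501077, -0.01301962060129909, 0.005641435704030678], [0.015200010079166115, -0.10143643739957575, -0.9947258963459609, 1.0346651314596633]]
top food_box 0.87 [354.  276.5] [ 0.5389 -0.0744  0.    ]
top corner1_press 0.58 [395.  303.8] [ 0.4908 -0.1385  0.071 ]
top corner2_press 0.75 [370.5 228.5] [ 0.6174 -0.0958  0.071 ]
top corner2_press 0.63 [213.  327.5] [0.4452 0.1648 0.071 ]
top corner3_press 0.94 [320.4 250.5] [ 0.5779 -0.0114  0.071 ]
top corner3_press 0.63 [392.4 196.9] [ 0.6728 -0.1327  0.071 ]
top corner4_press 0.94 [347.5 325.1] [ 0.4537 -0.0592  0.071 ]
top lid_middle 0.75 [358.5 274.5] [ 0.5391 -0.0771  0.063 ]
top lid_middle 0.39 [286.8 195.2] [0.673  0.0483 0.063 ]
top salt 0.94 [210.8 329.3] [0.4391 0.1803 0.    ]
top tart 0.95 [221.3 260.8] [0.5621 0.1663 0.    ]
top sauce 0.97 [337.9 195.8] [ 0.6864 -0.0427  0.    ]
top spice 0.75 [289.2 196.7] [0.6826 0.0466 0.    ]
top tomato 0.63 [399.4 308.1] [ 0.4837 -0.1571  0.    ]
top mug 0.66 [39
[... 1105 characters left out ...]
[0.6917 0.0527 0.    ]
side tomato 0.65 [275.7 190.9] [0.6854 0.1322 0.    ]
side mug 0.85 [394.8 233.6] [ 0.6844 -0.1362  0.    ]
side tea 0.97 [423.3 200.7] [ 0.785  -0.1672 -0.    ]
{'clock': 1.4, 'qpos': array([ 1.2608,  0.5214, -0.0363,  1.5995,  0.0212,  1.0211, -0.1128]), 'qd': array([-0.0006, -0.0004, -0.0022, -0.0002, -0.0007,  0.0001, -0.0012]), 'joint_efforts': array([  0.0002, -92.683 ,   1.9788, -37.0249,   0.0181,   0.0019,
         0.    ]), 'position': array([ 0.1484, -0.6071,  0.2313]), 'tool_rot': array([-3.1416, -0.    ,  0.2397]), 'force': array([ 0.5067,  0.1364, -0.3988]), 'moment': array([0.0103, 0.0181, 0.0025]), 'finger_force': 0.0, 'grip_width': 0.08538424251004366}
```

View pics/top0.png

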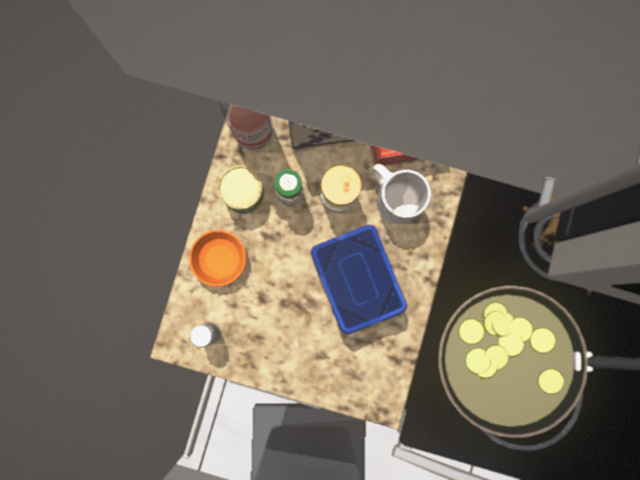

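View pics/side0.png

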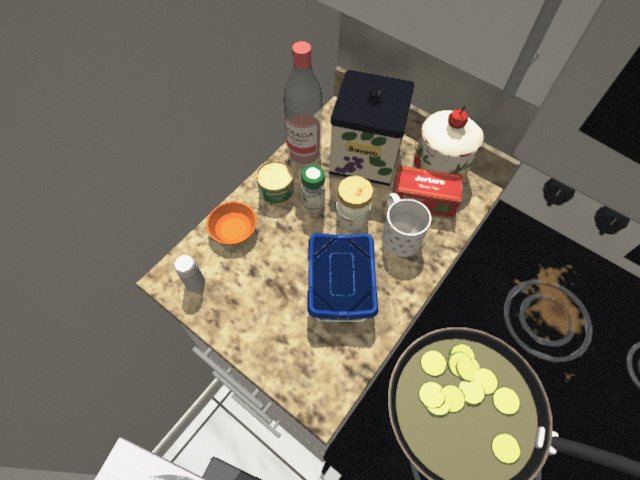

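```bash
cat > st.py <<'E'
from h import *
s=telemetry.observe(); print("t",round(s["clock"],2),"p",s["position"].round(4),"r",s["tool_rot"].round(3),"q",s["qpos"].round(4),"F",s["force"].round(1))
E
python3 -m inch '[[0.03,-0.03,0,0,0,0.05,1],[0.03,-0.03,0,0,0,0.05,1],[0.03,-0.03,0,0,0,0.05,1],[0.03,-0.03,0,0,0,0.05,1],[0,0,0,0,0,0.04,1]]' 30; python3 st.py
python3 -m inch '[[0,0,0.02,0,0.05,0,1],[0,0,0.02,0,0.05,0,1],[0,0,0,0,0,0,1]]'; python3 st.py
cat > fit.py <<'E'
from h import *
from scipy.optimize import minimize
c=[("corner%d_press"%i) for i in (1,2,3,4)]
loc=np.array([[.0681,.0481],[-.0681,.0481],[-.0681,-.0481],[.0681,-.0481]])
M={"top":[(395,303.8),(370.5,228.5),(320.4,250.5),(347.5,325.1)],"side":[(369.6,303.2),(362.5,235.1),(315.4,237.3),(315.1,304.7)]}
from scipy.optimize import least_squares
def W(p): 
    cs,sn=np.cos(p[2]),np.sin(p[2]); return loc@np.array([[cs,sn],[-sn,cs]])+p[:2]
T=[np.array([at_z(n,u,.071)[:2] for u in M[n]]) for n in M]
for S in ([T[0]],[T[1]],T):
    r=least_squares(lambda p:np.concatenate([(W(p)-t).ravel() for t in S]),[.535,-.074,-2.76]); print(r.x.round(4),np.abs(r.fun).max().round(4)); print(W(r.x).round(4).tolist())
E
python3 fit.py
```

```text
clock: 1.9
position: [0.2509, -0.4655, 0.2316]
tool_rot: [-3.141, -0.002, 0.004]
force: [-0.6, -2.2, 0.5]
grip_width: 0.0122
finger_force: 0.0
t 1.9 p [ 0.2509 -0.4655  0.2316] r [-3.141e+00 -2.000e-03  4.000e-03] q [ 0.9843  0.3686 -0.0243  1.8523  0.0086  0.9207 -0.6106] F [-0.6 -2.2  0.5]
clock: 2.2
position: [0.2463, -0.4685, 0.1896]
tool_rot: [-3.139, -0.099, -0.002]
force: [0.6, -0.1, 1.0]
grip_width: 0.0002
finger_force: 0.0
t 2.2 p [ 0.2463 -0.4685  0.1896] r [-3.139e+00 -9.900e-02 -2.000e-03] q [ 1.0775  0.4055 -0.064   1.9277 -0.0876  0.7614 -0.4917] F [ 0.6 -0.1  1. ]
[ 0.5349 -0.0762 -2.7659] 0.0075
[[0.4892, -0.1459], [0.6159, -0.096], [0.5806, -0.0065], [0.4539, -0.0565]]
[ 0.5351 -0.072  -2.717 ] 0.0058
[[0.4929, -0.1439], [0.617, -0.0878], [0.5774, -0.0001], [0.4532, -0.0562]]
[ 0.535  -0.0741 -2.7415] 0.0081
[[0.491, -0.1449], [0.6165, -0.0919], [0.579, -0.0033], [0.4536, -0.0563]]
```

```bash
python3 -m inch '[[0.017,-0.042,-0.011,0,0.075,0,1],[0.017,-0.042,-0.011,0,0.075,0,1],[0.017,-0.042,-0.011,0,0.075,0,1],[0.017,-0.042,-0.011,0,0.075,0,1],[0,0,0,0,0,0,1]]' >/dev/null; python3 st.py
python3 - <<'E'
from h import *
for n in("top","side"):
    im=cv2.imread(f"pics/{n}0.png").astype(int); m=((im[:,:,0]>im[:,:,2]+35)&(im[:,:,0]>im[:,:,1]+30)).astype(np.uint8)
    k,l,st,c=cv2.connectedComponentsWithStats(m); i=1+st[1:,4].argmax(); print(st[i])
    v,u=np.nonzero(l==i)
    for z in(.062,.068):
        P=np.array([at_z(n,(a,b),z)[:2] for a,b in zip(u,v)],np.float32); r=cv2.minAreaRect(P*1000); print(n,z,r)
E
```

```text
t 2.7 p [ 0.3054 -0.2976  0.2505] r [ 3.141e+00 -4.020e-01  3.000e-03] q [ 1.1409  0.0915 -0.2944  2.2592 -0.5109  0.5838 -0.3166] F [-0.7 -0.4 -1.2]
[ 312  225   94  108 6068]Traceback (most recent call last):
  File "<stdin>", line 7, in <module>
  File "h.py", line 7, in at_z
    o,d=ray(n,uv); return o+d*(z-o[2])/d[2]
        ~~~^^^^^^
  File "h.py", line 4, in ray
    c=calibration(n); f=240/np.tan(np.radians(c["fovy"])/2); P=np.array(c["pose"])
ValueError: time passes only in moves, steps and waits
```

```bash
python3 - <<'E'
s=open("h.py").read().replace("def ray(","from functools import lru_cache\ncal=lru_cache(None)(calibration)\ndef ray(").replace("c=calibration(n);","c=cal(n);")
open("h.py","w").write(s)
E
python3 -m inch '[[0.0145,-0.042,0.02,0,0,0,1],[0.0145,-0.042,0.02,0,0,0,1],[0.0145,-0.042,0.02,0,0,0,1],[0.0145,-0.042,0.02,0,0,0,1],[0.0145,-0.042,0.02,0,0,0,1]]' >/dev/null; python3 st.py
python3 - <<'E'
from h import *
for n in("top","side"):
    im=cv2.imread(f"pics/{n}0.png").astype(int); m=((im[:,:,0]>im[:,:,2]+35)&(im[:,:,0]>im[:,:,1]+30)).astype(np.uint8)
    k,l,st,c=cv2.connectedComponentsWithStats(m); i=1+st[1:,4].argmax(); print(st[i])
    v,u=np.nonzero(l==i)
    for z in(.062,.068):
        P=np.array([at_z(n,(a,b),z)[:2] for a,b in zip(u,v)],np.float32); r=cv2.minAreaRect(P*1000); print(n,z,r)
E
```

```text
t 3.2 p [ 0.3923 -0.13    0.1953] r [ 3.136e+00 -3.910e-01  1.000e-03] q [ 0.6685  0.1236 -0.4505  2.4248 -0.13    0.2253 -1.2182] F [ 0.2 -0.1 -0.7]
[ 312  225   94  108 6068]
top 0.062 ((532.5152587890625, -76.38536071777344), (160.14915466308594, 119.74110412597656), 22.693859100341797)
top 0.068 ((532.2178344726562, -75.87939453125), (159.16127014160156, 119.00250244140625), 22.693830490112305)
[ 308  233   70   86 5305]
side 0.062 ((531.538330078125, -75.88243103027344), (166.71018981933594, 119.45362854003906), 22.595256805419922)
side 0.068 ((528.831787109375, -76.58937072753906), (165.35939025878906, 118.48572540283203), 22.595258712768555)
```

```bash
python3 -m inch '[[0.025,0.006,0.033,0,-0.063,0,1],[0.025,0.006,0.033,0,-0.063,0,1],[0.025,0.006,0.033,0,-0.063,0,1],[0,0,0,0,0,0,1]]' >/dev/null; python3 st.py
```

```text
t 3.6 p [ 0.4948 -0.1495  0.1245] r [ 3.138e+00 -2.010e-01 -1.000e-03] q [ 0.3806  0.4416 -0.2253  2.128   0.1643  0.3874 -1.5319] F [-0.  -0.5  0.6]
```

```bash
python3 -m inch '[[-0.005,-0.002,0.021,0,0,0,1],[-0.005,-0.001,0.02,0,0,0,1],[0,0,0,0,0,0,1]]' >/dev/null; python3 st.py; for i in 1 2 ; do :; done
python3 -m inch '[[-0.0006,0,0.003,0,0,0,1],[0,0,0,0,0,0,1]]'; python3 -m inch '[[-0.0006,0,0.003,0,0,0,1],[0,0,0,0,0,0,1]]'; python3 -m inch '[[-0.0004,0,0.002,0,0,0,1],[0,0,0,0,0,0,1]]'
```

```text
t 3.9 p [ 0.4887 -0.1471  0.0843] r [ 3.138e+00 -2.030e-01 -2.000e-03] q [ 0.3409  0.5099 -0.1806  2.1703  0.1994  0.2727 -1.5687] F [0.2 0.  0.4]
clock: 4.1
position: [0.4899, -0.1477, 0.0835]
tool_rot: [3.137, -0.207, -0.003]
force: [0.6, -0.0, -0.1]
grip_width: -0.0004
finger_force: 0.0
clock: 4.3
position: [0.4896, -0.1476, 0.0799]
tool_rot: [3.138, -0.207, -0.003]
force: [-0.2, -0.5, 0.4]
grip_width: -0.0001
finger_force: 0.0
clock: 4.5
position: [0.4894, -0.1475, 0.0774]
tool_rot: [3.138, -0.206, -0.003]
force: [-0.1, -0.0, 1.0]
grip_width: 0.0003
finger_force: 0.0
```

```bash
python3 -m inch '[[0.005,0,0.001,0,0,0,1],[0,0,0.002,0,0,0,1],[0,0,0,0,0,0,1]]'|sed -n '2p;4p'; python3 -m inch '[[-0.0004,0,0.002,0,0,0,1],[0,0,0,0,0,0,1]]'|sed -n '2p;4p'; python3 -m inch '[[-0.0004,0,0.002,0,0,0,1],[0,0,0,0,0,0,1]]'|sed -n '2p;4p'
```

```text
position: [0.4951, -0.1474, 0.0753]
force: [0.5, -0.5, -1.1]
position: [0.495, -0.1476, 0.0734]
force: [-0.1, -0.3, 3.5]
position: [0.4951, -0.1477, 0.0715]
force: [-0.8, -2.0, 6.7]
```

```bash
for k in 1; do python3 -m inch '[[-0.0003,0,0.0015,0,0,0,1],[0,0,0,0,0,0,1]]'|sed -n '2p;4p'; python3 -m inch '[[-0.0003,0,0.0015,0,0,0,1],[0,0,0,0,0,0,1]]'|sed -n '2p;4p';python3 -m inch '[[-0.0002,0,0.001,0,0,0,1],[0,0,0,0,0,0,1]]'|sed -n '2p;4p'; done
```

```text
position: [0.4951, -0.1478, 0.0701]
force: [-0.6, -2.5, 7.1]
position: [0.4949, -0.1475, 0.0682]
force: [0.4, -0.1, -0.2]
position: [0.4949, -0.1474, 0.0672]
force: [0.3, 0.5, -0.7]
```

```bash
python3 -m inch '[[-0.0002,0,0.001,0,0,0,1],[0,0,0,0,0,0,1]]'|sed -n '2p;4p'; python3 -m inch '[[-0.0002,0,0.001,0,0,0,1],[0,0,0,0,0,0,1]]'|sed -n '2p;4p'
python3 -m inch '[[0.004,0,-0.02,0,0,0,1],[-0.002,-0.03,-0.005,0,0,0,1],[-0.015,-0.03,0,0,0,0,1],[-0.015,-0.03,0,0,0,0,1],[0,0,0,0,0,0,1]]' >/dev/null; python3 st.py
```

```text
position: [0.4951, -0.1475, 0.0663]
force: [-1.0, 0.2, 1.2]
position: [0.4952, -0.1475, 0.0657]
force: [-5.3, 0.4, 16.6]
t 6.7 p [ 0.4613 -0.0534  0.0834] r [ 3.139e+00 -2.050e-01  3.000e-03] q [ 0.0421  0.4609 -0.073   2.293   0.2092  0.1877 -1.7899] F [ 0.2 -0.8 -0.3]
```

```bash
python3 -m inch '[[-0.004,0.002,0,0,-0.075,0,1],[-0.005,0.002,0,0,-0.075,0,1],[0,0,0,0,0,0,1]]' >/dev/null; python3 st.py;  python3 -m inch '[[0,0,0.006,0,0,0,1],[0,0,0,0,0,0,1]]'|sed -n '2p;4p'; python3 -m inch '[[0,0,0.002,0,0,0,1],[0,0,0,0,0,0,1]]'|sed -n '2p;4p'
```

```text
t 7.0 p [ 0.4552 -0.0617  0.0824] r [ 3.139 -0.056 -0.004] q [ 0.1143  0.4933 -0.1411  2.1845  0.1745  0.4171 -1.7413] F [ 0.6 -0.1  1.4]
position: [0.4536, -0.0615, 0.0755]
force: [-0.5, 0.1, -0.3]
position: [0.4541, -0.0613, 0.074]
force: [-0.6, 0.0, -0.1]
```

```bash
python3 -m inch '[[0,0,0.002,0,0,0,1],[0,0,0,0,0,0,1]]'|sed -n '2p;4p'; python3 -m inch '[[0,0,0.002,0,0,0,1],[0,0,0,0,0,0,1]]'|sed -n '2p;4p'; python3 st.py
```

```text
position: [0.4545, -0.0613, 0.0722]
force: [-1.0, 0.1, 2.7]
position: [0.4547, -0.0612, 0.0703]
force: [-2.0, 0.8, 7.1]
t 7.8 p [ 0.4547 -0.0612  0.0703] r [ 3.138e+00 -5.700e-02 -3.000e-03] q [ 0.1046  0.5174 -0.1308  2.1922  0.1836  0.3848 -1.7502] F [-2.   0.8  7.1]
```

```bash
python3 -m inch '[[0,0,0.002,0,0,0,1],[0,0,0,0,0,0,1]]'|sed -n '2p;4p'; python3 -m inch '[[0,0,0.0015,0,0,0,1],[0,0,0,0,0,0,1]]'|sed -n '2p;4p'; python3 -m inch '[[0,0,0.001,0,0,0,1],[0,0,0,0,0,0,1]]'|sed -n '2p;4p'
```

```text
position: [0.4546, -0.0612, 0.0682]
force: [-1.9, 1.2, 4.8]
position: [0.4548, -0.0614, 0.0666]
force: [0.5, -0.2, 0.2]
position: [0.4549, -0.0614, 0.0657]
force: [-0.8, -0.1, 0.1]
```

```bash
python3 -m inch '[[0,0,0.001,0,0,0,1],[0,0,0,0,0,0,1]]'|sed -n '2p;4p'; python3 -m inch '[[0,0,-0.03,0,0,0,1],[0.034,-0.015,0,0,0.075,0,1],[0.034,-0.015,0,0,0.075,0,1],[0.034,-0.015,0,0,0.075,0,1],[0.034,-0.015,0,0,0.075,0,1]]' >/dev/null; python3 -m inch '[[0,0,0,0,0,0,1]]' >/dev/null; python3 st.py
```

```text
position: [0.455, -0.0614, 0.0649]
force: [-2.8, -0.4, 8.0]
t 9.2 p [0.5895 0.0011 0.1181] r [ 3.139e+00 -3.610e-01  1.000e-03] q [-1.3070e-01  4.9870e-01  1.9000e-03  2.1025e+00  2.5440e-01  1.8840e-01
 -1.9414e+00] F [ 0.2  0.5 -0.8]
```

```bash
python3 -m inch '[[0,0.002,0,0,-0.07,0,1],[0,0.001,0,0,-0.07,0,1],[-0.0035,0,0.016,0,0,0,1],[-0.0035,0,0.016,0,0,0,1],[0,0,0,0,0,0,1]]' >/dev/null; python3 st.py;  python3 -m inch '[[-0.001,0,0.004,0,0,0,1],[0,0,0,0,0,0,1]]'|sed -n '2p;4p'; python3 -m inch '[[0,0,0.002,0,0,0,1],[0,0,0,0,0,0,1]]'|sed -n '2p;4p'
```

```text
t 9.7 p [ 0.5856 -0.0052  0.0827] r [ 3.138e+00 -2.130e-01 -3.000e-03] q [-0.0407  0.5853 -0.0897  2.0017  0.2248  0.3533 -1.8878] F [-0.9  0.4  0.5]
position: [0.5869, -0.0049, 0.0807]
force: [0.3, -0.3, -0.3]
position: [0.5875, -0.0048, 0.0788]
force: [-0.6, -0.2, -0.5]
```

```bash
python3 -m inch '[[-0.0004,0,0.002,0,0,0,1],[0,0,0,0,0,0,1]]'|sed -n '2p;4p'; python3 -m inch '[[-0.0004,0,0.002,0,0,0,1],[0,0,0,0,0,0,1]]'|sed -n '2p;4p'; python3 st.py
```

```text
position: [0.5874, -0.0048, 0.0764]
force: [-0.4, -0.7, -0.5]
position: [0.5876, -0.0047, 0.0744]
force: [1.1, 1.1, 1.3]
t 10.5 p [ 0.5876 -0.0047  0.0744] r [ 3.138e+00 -2.170e-01 -3.000e-03] q [-0.0469  0.6013 -0.0823  2.0035  0.2296  0.331  -1.8934] F [1.1 1.1 1.3]
```

```bash
python3 -m inch '[[-0.0004,0,0.002,0,0,0,1],[0,0,0,0,0,0,1]]'|sed -n '2p;4p'; python3 -m inch '[[-0.0004,0,0.002,0,0,0,1],[0,0,0,0,0,0,1]]'|sed -n '2p;4p';  python3 -m inch '[[-0.0003,0,0.0015,0,0,0,1],[0,0,0,0,0,0,1]]'|sed -n '2p;4p'
```

```text
position: [0.5879, -0.0045, 0.0725]
force: [-0.2, 1.5, 5.7]
position: [0.5881, -0.0043, 0.0706]
force: [0.1, 1.6, 6.5]
position: [0.5877, -0.0047, 0.0688]
force: [0.8, -0.2, 1.2]
```

```bash
python3 -m inch '[[-0.0003,0,0.0015,0,0,0,1],[0,0,0,0,0,0,1]]'|sed -n '2p;4p';  python3 -m inch '[[-0.0002,0,0.001,0,0,0,1],[0,0,0,0,0,0,1]]'|sed -n '2p;4p'
```

```text
position: [0.5873, -0.005, 0.0669]
force: [0.2, -0.8, 0.2]
position: [0.5876, -0.005, 0.0663]
force: [-1.7, 0.1, 5.0]
```

```bash
python3 -m inch '[[0,0,-0.03,0,0,0,1],[0.015,0.03,0,0,0.027,0,1],[0.015,0.03,0,0,0.027,0,1],[0.016,0.03,0,0,0.027,0,1],[0,0,0,0,0,0,1]]' >/dev/null; python3 st.py
```

```text
t 12.0 p [ 0.6262 -0.1     0.1074] r [ 3.136 -0.299 -0.008] q [ 0.1884  0.5829 -0.1586  1.9344  0.2258  0.338  -1.7129] F [ 0.9  0.8 -0.4]
```

```bash
python3 -m inch '[[-0.004,-0.004,0.013,0,0,0,1],[-0.004,0,0.013,0,0,0,1],[0,0,0,0,0,0,1]]' >/dev/null; python3 st.py;  python3 -m inch '[[-0.0006,0,0.002,0,0,0,1],[0,0,0,0,0,0,1]]'|sed -n '2p;4p'; python3 -m inch '[[-0.0006,0,0.002,0,0,0,1],[0,0,0,0,0,0,1]]'|sed -n '2p;4p'
```

```text
t 12.3 p [ 0.6243 -0.0903  0.0777] r [ 3.138e+00 -2.940e-01 -2.000e-03] q [ 0.1533  0.6288 -0.1326  1.9523  0.2399  0.2775 -1.7371] F [-0.  -1.1 -0.3]
position: [0.6256, -0.0908, 0.0778]
force: [-0.4, 0.3, 0.6]
position: [0.6255, -0.091, 0.0757]
force: [-0.2, -0.3, 0.2]
```

```bash
python3 -m inch '[[-0.0006,0,0.002,0,0,0,1],[0,0,0,0,0,0,1]]'|sed -n '2p;4p'; python3 -m inch '[[-0.0006,0,0.002,0,0,0,1],[0,0,0,0,0,0,1]]'|sed -n '2p;4p'
```

```text
position: [0.6259, -0.0911, 0.0738]
force: [0.4, -0.3, 4.3]
position: [0.6263, -0.0912, 0.0719]
force: [0.7, -1.7, 7.4]
```

```bash
python3 -m inch '[[-0.0006,0,0.002,0,0,0,1],[0,0,0,0,0,0,1]]'|sed -n '2p;4p'; python3 -m inch '[[-0.0005,0,0.0015,0,0,0,1],[0,0,0,0,0,0,1]]'|sed -n '2p;4p';  python3 -m inch '[[-0.0003,0,0.001,0,0,0,1],[0,0,0,0,0,0,1]]'|sed -n '2p;4p'
```

```text
position: [0.6263, -0.0911, 0.0698]
force: [3.0, -0.0, 4.4]
position: [0.625, -0.0909, 0.0673]
force: [0.3, -0.6, -0.4]
position: [0.6252, -0.0909, 0.0667]
force: [-4.4, 0.7, 7.7]
```

Snapped. Lift off and back toward the robot, out of the cameras' view of the lid, then check.

```bash
python3 -m inch '[[0,0,-0.045,0,0,0,1],[0,0,-0.045,0,0,0,1],[-0.03,-0.03,-0.025,0,0,0,1],[-0.03,-0.03,-0.025,0,0,0,1],[-0.03,-0.03,-0.02,0,0,0,1]]' >/dev/null; python3 st.py; python3 -m inch '[[-0.025,-0.04,0,0,0,0,1],[-0.01,-0.04,0,0,0,0,1],[0,-0.04,0,0,0,0,1],[0,0,0,0,0,0,1]]' >/dev/null; python3 st.py
python3 - <<'E'
from h import *
a=save("top","top1.png")[190:360,250:470]; b=save("side","side1.png")[190:360,250:470]
cv2.imwrite("pics/c1.png",cv2.resize(np.vstack([a,b])[:,:,::-1],None,fx=1.7,fy=1.7,interpolation=cv2.INTER_CUBIC))
E
```

```text
t 14.2 p [0.4913 0.0005 0.1937] r [ 3.138 -0.298 -0.004] q [-0.02    0.2445 -0.1573  2.2157  0.2358  0.4004 -1.9464] F [0.7 2.6 1.1]
t 14.6 p [0.4617 0.1222 0.1831] r [ 3.139 -0.298  0.005] q [-0.4009  0.248  -0.0892  2.2512  0.412   0.4086 -2.4109] F [ 0.1 -0.6 -0.5]
```

View pics/c1.png

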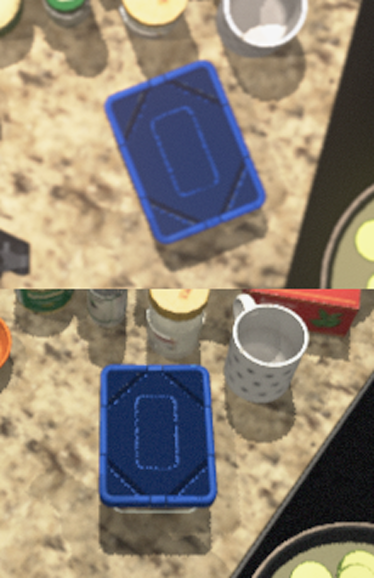

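The picture shows all four corners lying flat: straight rim edges at crop corners (107,98), (207,62), (263,198) and (165,240) in the top view. The neighbouring things look undisturbed.

```bash
python3 -c "
from h import *
print(bot.job_done())"
```

```text
the job is handed in; nothing more can be done
None
```

All four lid corners snapped shut and look flat in the final pictures; the pressing force peaked at about 17 N, the box and its neighbours appear undisturbed, and the job was handed in at about 15 s.

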